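# Tighten the drill cradle's sunken cam screw with the T-key

## Task

Take the T-handled hex key out of its wooden stand, feel for the sunken hex socket at the bottom of the round well in the clamping cradle and seat the key fully in it, pressing only gently. Then tighten clockwise in quarter turns, letting go and taking a fresh hold about half way, until the cam comes up against its stop. Leave the key standing in the socket, and do not disturb the other things on the bench.

Things in the scene. Friction and masses are not known exactly. Their poses are not given: they have to be found in the camera images.
- cradle: Clamping cradle fixed to the bench: blue base 250 x 130 mm; at its near end a box 100 (x) x 110 (y) mm with an aluminium top plate at z = 57 mm and a round well in it; at its far end (local x 50 to 185 mm, under 78 mm high) a teal drill gear housing between two jaws. Origin on the bench, right under the well's centre; x points from well to jaws. Over 30 N from the key (80 N once turning) harms it
- well (a point): Centre of the mouth of the cradle's well, 40 mm wide, 14 mm deep. Its bottom (z = 43 mm) is the flat face of a steel cam with the hex socket: 15.2 mm across flats, 18 mm deep (floor z = 25 mm), sharp edged. The cam floats: the socket's centre lies anywhere up to 7 mm in x and 7 mm in y (cradle axes) off the well's centre, unmeasured; it stays there (100 N would shift it)
- cam (a joint): Turn of the cam screw, rad; grows as it is turned clockwise seen from above (tightening). Starts slack at 0 to 0.3, hard stop at 2.9. At 0 two opposite socket flats face the cradle's +y and -y; at q the socket has turned clockwise by q from there. Resists with about 0.1 N m all the way and stays where it is left
- key: T-handled hex key, 0.18 kg, loose, upright in the stand. Origin at its lower tip, z up. Hex shank 14 mm across flats, 52 mm long; lowest 2.5 mm taper to a flat hex tip 10.4 mm wide. Black bar on top: 90 mm along x, 16 mm along y, z 52 to 80 mm; 50-75 N holds it well. Two flats face +y and -y. Seated, its tip is on the socket floor; it turns the cam after up to 0.17 rad of play and then stands free
- stand: Plywood block 70 x 70 x 40 mm, fixed, with a round hole of 20 mm in its top that goes 34 mm down and holds the key loosely. Origin at the centre of its underside
- battery_a: Loose battery pack, 110 x 70 x 50 mm, beside the cradle; to be left alone. Origin at the centre of its underside
- battery_b: Loose battery pack of the same kind, beyond the stand; to be left alone. Origin at the centre of its underside
- bit_tin: Loose round steel tin, 56 mm in diameter, 30 mm high, near the stand; to be left alone. Origin at the centre of its underside
- spray_can: Loose upright spray can, 60 mm in diameter, 190 mm high, at the right; to be left alone. Origin at the centre of its underside
- drill_body: Loose teal drill body lying flat at the left, 175 x 170 x 46 mm; to be left alone. Origin under the middle of its barrel
- screwdriver: Loose screwdriver lying at the right, with a red handle; to be left alone. Origin near its middle
Things that resemble listed ones, but are neither listed nor needed, are in the scene too. Of the things shaped like the key, the black one is meant.

How it is judged:
On the way, in this order (a step that is already met when the one before it is completed fails the run):
1. the key is seated in the socket, its tip within 6 mm of the socket's floor (z of key in the frame of cradle below 0.031 m and horizontal distance between key and cradle below 0.014 m and angle between key's own z axis and vertical below 0.15 rad), for 0.2 s.
2. part of the way, with the cam between 0.7 and 2.3 rad, the fingers have let go of the key (value of joint cam between 0.7 and 2.3 rad and contact force between the fingers and key below 0.2 N and z of key in the frame of cradle below 0.034 m), for 0.15 s.
At the end, for the whole second after the job is handed in: The cam is turned to within 0.2 rad of its stop (over 2.7 rad); the key stands released and at rest in the socket, its tip within 6 mm of the socket's floor, leaning less than 0.15 rad (all of step 1 and value of joint cam above 2.7 rad and linear speed of key below 0.02 m/s and contact force between the fingers and key below 0.2 N); the robot touches nothing.
It fails at once if the key is pressed against the cradle or its cam with more than 30 N while the cam is still slack (below 0.6 rad), or with more than 80 N at any time ((contact force between key and cradle above 30 N and value of joint cam below 0.6 rad) or contact force between key and cradle above 80 N).
It fails at once if one of the six loose things to be left alone is moved by more than 20 mm (distance of any of battery_a, battery_b, bit_tin, spray_can, drill_body, screwdriver from where it was at the start of the episode above 0.02 m).
It also fails if it takes over 72 s, if anything falls off the work surface, if the arm or the gripper's body presses on something with over 40 N, if the wrist force passes 120 N, or if a joint passes its speed limit or range.

## Robot

A 6-joint arm with a two-finger parallel gripper is mounted at the origin on the work surface. World frame = base frame: x ahead of the robot, y to its left, z up, the work surface at z = 0. Lengths are in m, angles in rad, forces in N, time in s.
With the tool pointing down it reaches from about 0.375 to 0.9 m from the base axis. Payload 3.1 kg.
Tool frame: the origin (TCP) lies at the very end of the fingers, on their centre line; the grasp point (between the pads) lies 19 mm behind it (grip_depth is the distance from the TCP to the grasp point, in m); z points along the fingers, y is the line along which they close (so a half turn about z gives the same grasp; the last joint's range is limited). The gripper opens to 85 mm and grips with 20 to 120 N. Pads are 22 mm wide; open, the fingers measure 114 mm over their backs; the gripper's body (76 mm by 85 mm) begins 54 mm behind the grasp point. The pads swing forward as they close: fully open they stand 13 mm farther back than shut.
Start: joints at [1.137, 0.527, 1.433, -0, 1.181, -0.178], TCP at [0.157, 0.605, 0.231] pointing down, gripper open.
Joint ranges: [-3.08, 3.08], [-0.75, 2.2], [0.22, 2.44], [-1.43, 4.57], [0, 2.65], [-2.85, 2.85]. Speed limits (rad/s): [2.79, 2.79, 3.14, 3.14, 3.14, 3.14].

## Interface

Orientations are given as a unit quaternion [x, y, z, w].
In Python, from station import * gives the robot as it stands.
- The arm moves only by the tool apply_moves, never from a script. Its argument "plan" is a list of rows, each a list of 7 numbers: the shift along the tool's x, y, z in m, then the turn, a rotation vector about the tool's x, y, z in rad, then the gripper command: -1 is fully open, 1 is shut, values between are in proportion. In form: [[dx, dy, dz, wx, wy, wz, jaw], ...]. A call has 1 to 8 rows; each row shifts and turns the commanded pose from where the row before left it, along the tool's axes as they then stand; what a row does not reach is not made up. A row lasts 1/8 s, in which the tool goes at most 62.5 mm and 10.7 degrees, less where a joint would pass 70% of its speed; a pose out of reach is approached as far as the arm can. A call is refused whole if a number of a shift passes 0.0625 or a number of a turn 0.188, either way. A call with a gripper value outside its range is refused whole. The fingers move at their own pace and stop on an object; "force" is the grip in N (left out, the last holds). Time passes only in rows, so rows that do not move let the fingers close. It gives the time, the measured TCP pose, the force, the opening and the grip force at its end, in the units of the state.
- sense(): the state, without advancing time (a new reading comes with each control period).
- snapshot(name): name is "side" or "top"; returns the picture (420x560x3 uint8, red, green, blue); there is no depth.
- calibration(name): a dict with "camera_matrix" (3x3 intrinsics, pixels), "k1" (the pictures are not rectified: a ray, as slopes to the right and down, at radius r is drawn at 1 + k1 r^2 times it, then the intrinsics apply), "R" (3x3) and "t" (3): a world point X has camera coordinates R X + t. Camera axes: x right, y down, z forward; pixel columns grow to the right and rows downward; lengths in m; the calibration is good to about 2 mm. A picture is of the moment at which its call begins. calibration takes no time and is no camera call.
- sign_off(): hands the job in; it is judged then, once.
The state is a dict: "t": time; "q": joint angles; "qd": joint speeds; "tau": joint torques, N m; "tcp_pos": TCP position; "tool_rot": TCP orientation; "force": force on the tool from outside, world axes, zero at the start; "ft_torque": the same for the moment, N m; "finger_gap": opening from 0.0 (shut) to 1.0 (fully open); "gripper_force": force on a finger pad.
Only numpy, scipy, OpenCV 4.12 (cv2) and the standard library are available. Lean on these libraries where they do the work, as an engineer would, in place of code of your own. Each camera call takes 0.05 s, during which the arm holds its last target. There are 200 camera calls.

## Working session

There is one attempt and no reset: what is moved stays moved. The work goes in short steps, Python scripts to look and compute and a tool call to move; the robot and the scene stay as the last step left them, time stands still between calls to the robot, and variables do not carry over. Pictures are saved under pics/ and viewed, at most 10 in all, crops included, and the job is handed in when it is done.

Besides the shell and the picture viewer there is one more tool, called after ">>>" in YAML: its name, and indented under it one key for each argument. apply_moves: Moves the arm, as the interface text tells. Its arguments: {"type":"object","properties":{"plan":{"type":"array"},"force":{"type":"number"}},"required":["plan"]}

```bash
mkdir -p pics; ls
python3 - <<'E'
from station import *
import cv2
for n in("top","side"):
    cv2.imwrite(f"pics/{n}0.png",cv2.resize(snapshot(n)[:,:,::-1],(800,600)))
    c=calibration(n);print(n,c)
print(sense())
E
```

```text
pics
top {'camera_matrix': array([[419.49512335,   0.        , 273.88468853],
       [  0.        , 419.49512335, 205.20884323],
       [  0.        ,   0.        ,   1.        ]]), 'k1': 0.025814481690373318, 'R': array([[-0.1043212 , -0.99454095, -0.00231982],
       [-0.96701125,  0.10197799, -0.23343037],
       [ 0.23239263, -0.02210844, -0.97237075]]), 't': array([0.03701905, 0.56676856, 1.11057252])}
side {'camera_matrix': array([[395.16488367,   0.        , 279.46745081],
       [  0.        , 395.16488367, 215.44211401],
       [  0.        ,   0.        ,   1.        ]]), 'k1': -0.04849710367080283, 'R': array([[ 0.78828707, -0.615046  ,  0.01794208],
       [-0.44327972, -0.58787925, -0.67668388],
       [ 0.42673949,  0.52546779, -0.73605503]]), 't': array([-0.42603577,  0.28159053,  0.92822959])}
{'t': 0.1, 'q': array([ 1.13750911e+00,  5.28392614e-01,  1.43377827e+00,  8.97800560e-06,
        1.18141837e+00, -1.78513455e-01]), 'qd': array([-5.37666861e-04, -3.84072397e-03, -2.63140663e-03,  1.52026734e-03,
        2.29685463e-04,  8.97443699e-05]), 'tau': array([-7.89618061e-04, -4.43303132e+01, -1.78586018e+01, -2.99477733e-04,
        3.90966583e-03, -1.32346008e-05]), 'tcp_pos': array([0.15721619, 0.60423114, 0.23041825]), 'tool_rot': array([ 1.27044267e-01,  9.91896546e-01, -9.50704211e-04, -3.04598204e-04]), 'force': array([0.21432811, 0.50543158, 0.05489346]), 'ft_torque': array([ 0.02769753, -0.05302136, -0.03187618]), 'gripper_force': 0.0, 'finger_gap': 0.9997981568668544}
```

View pics/top0.png

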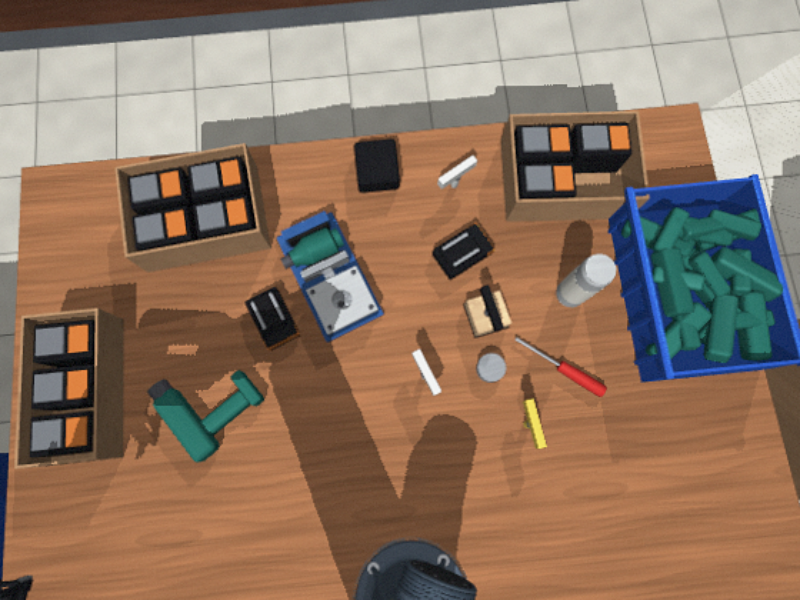

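View pics/side0.png

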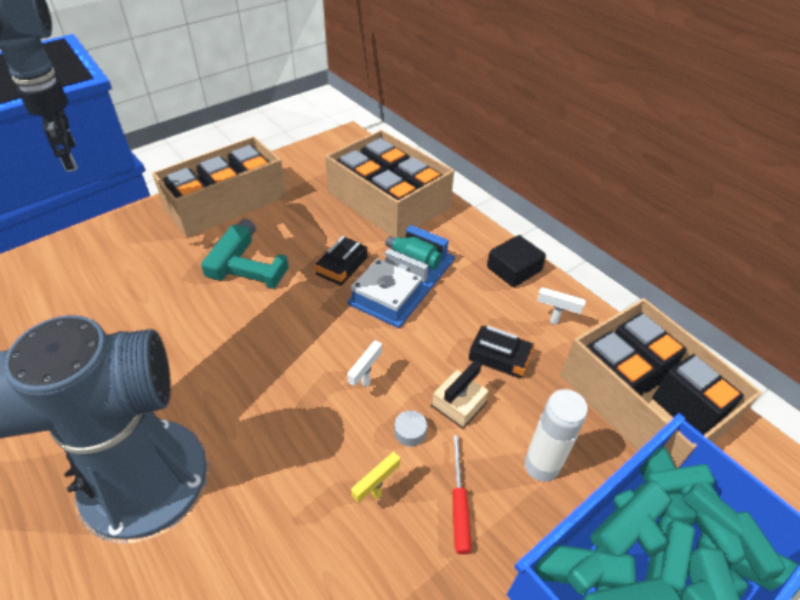

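The top view (800x600) shows the cradle plate with its well at about (343,299), and the stand with the black key bar at (490,309). The side view shows the same well at (387,283) and the bar at (463,381). White and yellow keys are decoys.

```bash
cat > h.py <<'E'
import numpy as np, cv2
from station import *
def cam(n):
    c=calibration(n); return c["camera_matrix"],c["k1"],c["R"],c["t"]
def ray(n,uv):
    K,k,R,t=cam(n); d=np.linalg.solve(K,[uv[0],uv[1],1])[:2]; s=d.copy()
    for _ in range(20): s=d/(1+k*(s@s))
    return -R.T@t, R.T@np.array([s[0],s[1],1])
def onz(n,uv,z):
    o,d=ray(n,uv); return (o+d*(z-o[2])/d[2])
def px(n,X):
    K,k,R,t=cam(n); c=R@np.array(X)+t; s=c[:2]/c[2]; s=s*(1+k*(s@s)); return K[:2,:2]@s+K[:2,2]
def tri(a,b):
    (o1,d1),(o2,d2)=ray(*a),ray(*b)
    s=np.linalg.lstsq(np.c_[d1,-d2],o2-o1,rcond=None)[0]
    p,q=o1+s[0]*d1,o2+s[1]*d2; return (p+q)/2,np.linalg.norm(p-q)
def rect(n,mask,z):
    "largest blob -> world min area rect on plane z"
    cs,_=cv2.findContours(mask.astype(np.uint8),cv2.RETR_EXTERNAL,cv2.CHAIN_APPROX_NONE)
    c=max(cs,key=cv2.contourArea)[:,0]
    w=np.array([onz(n,p,z)[:2] for p in c.astype(float)])
    return cv2.minAreaRect((w*1000).astype(np.float32)),c
E
python3 - <<'E'
from h import *
crops=[]
for n,boxes in(("top",[(195,160,90,90),(305,185,70,70)]),("side",[(235,165,90,80),(295,245,60,60)])):
    im=snapshot(n); cv2.imwrite(f"pics/{n}_raw.png",im[:,:,::-1])
    hsv=cv2.cvtColor(im,cv2.COLOR_RGB2HSV)
    (x,y,w,h),(x2,y2,w2,h2)=boxes
    def sub(m,b):
        o=np.zeros_like(m); x,y,w,h=b; o[y:y+h,x:x+w]=m[y:y+h,x:x+w]; return o
    plate=sub((hsv[...,1]<40)&(hsv[...,2]>95),boxes[0])
    bar=sub(hsv[...,2]<45,boxes[1])
    for nm,m,z in(("plate",plate,.057),("bar",bar,.086)):
        r,c=rect(n,m,z); print(n,nm,np.round(r[0],1),np.round(r[1],1),round(r[2],1),"px",c.mean(0))
    blue=sub((hsv[...,0]>100)&(hsv[...,0]<125)&(hsv[...,1]>120),boxes[0])
    for b in boxes:
        x,y,w,h=b; crops.append(cv2.resize(im[y:y+h,x:x+w],(390,290) ,interpolation=cv2.INTER_CUBIC))
v=np.vstack([np.hstack(crops[:2]),np.hstack(crops[2:])]); cv2.imwrite("pics/crops.png",v[:,:,::-1])
E
```

```text
top plate [586.8  83.7] [141.7 110.4] 20.6 px [234.65533981 200.5631068 ]
top bar [ 514.8 -208.3] [88.7 18.4] 9.9 px [343.64705882 215.48529412]
side plate [582.2  82.3] [151.7 114.2] 19.3 px [273.088 194.464]
side bar [ 573.5 -211.6] [19.4 68.4] 29.0 px [341.94827586 252.48275862]
```

View pics/crops.png

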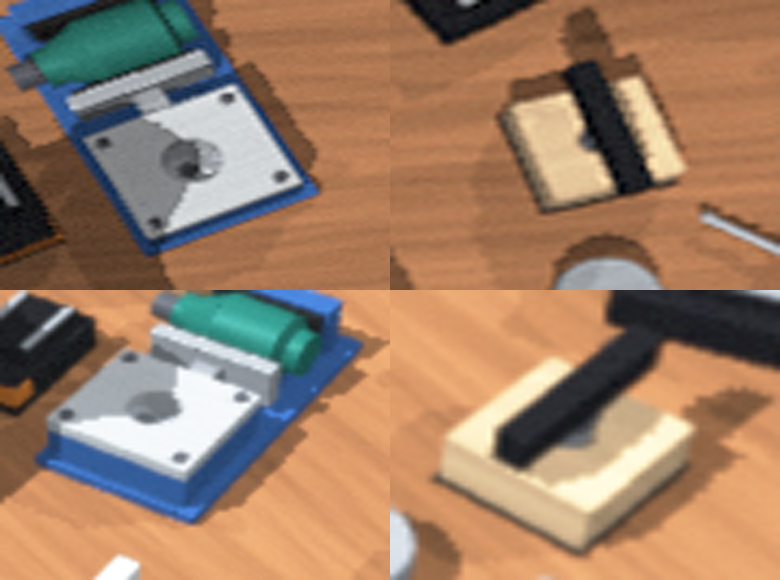

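The crops show the plate's four screws and round well mouth clearly in both views. Top pixel of the well is about (239,210), with a dark socket spot slightly below and left of its centre. The bar stands over the stand hole.

Run:
```python
from h import *
T=lambda p:(195-.5+(p[0]+.5)/4.3333,160-.5+(p[1]+.5)/3.2222)
S=lambda p:(235-.5+(p[0]+.5)/4.3333,165-.5+(p[1]-290+.5)/3.625)
T2=lambda p:(305-.5+(p[0]-390+.5)/5.5714,185-.5+(p[1]+.5)/4.1429)
S2=lambda p:(295-.5+(p[0]-390+.5)/6.5,245-.5+(p[1]-290+.5)/4.8333)
a=np.array([onz("top",T(p),.057) for p in[(103,143),(228,97),(281,177),(156,221)]])
b=np.array([onz("side",S(p),.057) for p in[(67,414),(130,357),(242,397),(180,457)]])
for w in(a,b):
    e=[w[(i+1)%4]-w[i] for i in range(4)]
    print(np.round(w.mean(0)*1000,1),[ (round(np.linalg.norm(v)*1000),round(np.degrees(np.arctan2(v[1],v[0])),1)) for v in e])
print("well top",onz("top",T((191.5,160)),.057),"side",onz("side",S((153,407)),.057))
print("socket spot top",onz("top",T((187,168)),.043))
for nm,p in(("L",(500,113)),("T",(640,78)),("R",(685,168)),("B",(545,212))): print(nm,onz("top",T2(p),.040 if nm!="B" else .04))
st=np.array([onz("side",S2(p),.04)for p in[(443,438),(552,358),(693,430),(583,516)]]);print(st,st.mean(0))
print("hole top",onz("top",T2((588,140)),.04))
print("cam",-cam("top")[2].T@cam("top")[3], -cam("side")[2].T@cam("side")[3])
# bar top face from side: near-end top corners, 
print("bar near end top L,R",onz("side",S2((497,430)),.086),onz("side",S2((527,442)),.086))
print("bar px in side if centre (.515,-.208,.086):",px("side",(.515,-.208,.086)))
```

```text
[569.2  76.7  57. ] [(91, np.float64(-68.6)), (81, np.float64(-159.9)), (89, np.float64(109.9)), (79, np.float64(21.6))]
[567.8  80.9  57. ] [(80, np.float64(21.2)), (91, np.float64(-68.9)), (81, np.float64(-159.6)), (90, np.float64(110.8))]
well top [0.56849065 0.07711588 0.057     ] side [0.56578923 0.08007236 0.057     ]
socket spot top [0.56488006 0.08157323 0.043     ]
L [ 0.53930701 -0.16456906  0.04      ]
T [ 0.55641467 -0.23957167  0.04      ]
R [ 0.49119522 -0.25302877  0.04      ]
B [ 0.46842599 -0.17805836  0.04      ]
[[ 0.47250806 -0.18220976  0.04      ]
 [ 0.54143341 -0.16922053  0.04      ]
 [ 0.55424142 -0.23827342  0.04      ]
 [ 0.48407984 -0.25097503  0.04      ]] [ 0.51306568 -0.21016968  0.04      ]
hole top [ 0.51573503 -0.20675831  0.04      ]
cam [0.29384458 0.00357207 1.21227511] [ 0.06454963 -0.58424512  0.88141979]
bar near end top L,R [ 0.46928078 -0.21273114  0.086     ] [ 0.47341939 -0.2248939   0.086     ]
bar px in side if centre (.515,-.208,.086): [323.73239752 262.93611429]
```

```bash
cat >> h.py <<'E'
from scipy.spatial.transform import Rotation as Ro
def down(hy):
    "tool pointing down, y axis heading hy deg"
    a=np.radians(hy); y=np.array([np.cos(a),np.sin(a),0]); z=np.array([0,0,-1.]); return Ro.from_matrix(np.c_[np.cross(y,z),y,z])
def rows(p,R,tp,hy,n):
    T=down(hy); w=(R.inv()*T).as_rotvec()/n; d=(np.array(tp)-p)/n
    for i in range(n):
        print(np.round(np.r_[R.inv().apply(d),w],4).tolist()); R=R*Ro.from_rotvec(w)
    return np.array(tp),T
def state():
    s=sense(); R=Ro.from_quat(s["tool_rot"]); y=R.as_matrix()[:,1]
    print("t",round(s["t"],2),"tcp",np.round(s["tcp_pos"],4),"hy",round(np.degrees(np.arctan2(y[1],y[0])),2),"z",np.round(R.as_matrix()[:,2],3),"q",np.round(s["q"],2),"F",np.round(s["force"],1),"T",np.round(s["ft_torque"],2),"gap",round(s["finger_gap"],3),"gf",round(s["gripper_force"],1))
    return s["tcp_pos"],R
E
python3 - <<'E'
from h import *
p,R=state()
p,R=rows(p,R,(.45,.35,.23),75.4,8)
print();p,R=rows(p,R,(.54,.03,.23),88,8)
print();p,R=rows(p,R,(.515,-.2085,.16),99.9,8)
E
```

```text
t 0.2 tcp [0.1573 0.6044 0.2307] hy 75.4 z [-0.001 -0.001 -1.   ] q [ 1.14  0.53  1.43 -0.    1.18 -0.18] F [-0.2 -0.1  1. ] T [-0.02  0.   -0.02] gap 1.0 gf 0.0
[-0.0434, -0.0216, 0.0001, -0.0002, -0.0, 0.0]
[-0.0434, -0.0216, 0.0001, -0.0002, -0.0, 0.0]
[-0.0434, -0.0216, 0.0001, -0.0002, -0.0, 0.0]
[-0.0434, -0.0216, 0.0001, -0.0002, -0.0, 0.0]
[-0.0434, -0.0216, 0.0001, -0.0002, -0.0, 0.0]
[-0.0434, -0.0216, 0.0001, -0.0002, -0.0, 0.0]
[-0.0434, -0.0216, 0.0001, -0.0002, -0.0, 0.0]
[-0.0434, -0.0216, 0.0001, -0.0002, -0.0, 0.0]

[-0.021, -0.0359, 0.0, 0.0, 0.0, -0.0275]
[-0.02, -0.0364, 0.0, 0.0, 0.0, -0.0275]
[-0.019, -0.037, 0.0, 0.0, 0.0, -0.0275]
[-0.0179, -0.0375, 0.0, 0.0, 0.0, -0.0275]
[-0.0169, -0.038, 0.0, 0.0, 0.0, -0.0275]
[-0.0159, -0.0384, 0.0, 0.0, 0.0, -0.0275]
[-0.0148, -0.0388, 0.0, 0.0, 0.0, -0.0275]
[-0.0137, -0.0392, 0.0, 0.0, 0.0, -0.0275]

[0.0021, -0.0299, 0.0088, 0.0, 0.0, -0.026]
[0.0029, -0.0298, 0.0088, 0.0, 0.0, -0.026]
[0.0036, -0.0298, 0.0088, 0.0, 0.0, -0.026]
[0.0044, -0.0297, 0.0088, 0.0, 0.0, -0.026]
[0.0052, -0.0295, 0.0088, 0.0, 0.0, -0.026]
[0.0059, -0.0294, 0.0088, 0.0, 0.0, -0.026]
[0.0067, -0.0292, 0.0088, 0.0, 0.0, -0.026]
[0.0075, -0.029, 0.0088, 0.0, 0.0, -0.026]
```

>>> apply_moves:
  plan:
    - [-0.0434, -0.0216, 0, 0, 0, 0, -1]
    - [-0.0434, -0.0216, 0, 0, 0, 0, -1]
    - [-0.0434, -0.0216, 0, 0, 0, 0, -1]
    - [-0.0434, -0.0216, 0, 0, 0, 0, -1]
    - [-0.0434, -0.0216, 0, 0, 0, 0, -1]
    - [-0.0434, -0.0216, 0, 0, 0, 0, -1]
    - [-0.0434, -0.0216, 0, 0, 0, 0, -1]
    - [-0.0434, -0.0216, 0, 0, 0, 0, -1]

```text
t: 1.2
tcp_pos: [0.4509, 0.3489, 0.2312]
tool_rot: [0.127, 0.992, 0.0, -0.0]
force: [1.3, -0.1, -0.0]
finger_gap: 0.999
gripper_force: 0.0
```

>>> apply_moves:
  plan:
    - [-0.021, -0.0359, 0, 0, 0, -0.0275, -1]
    - [-0.02, -0.0364, 0, 0, 0, -0.0275, -1]
    - [-0.019, -0.037, 0, 0, 0, -0.0275, -1]
    - [-0.0179, -0.0375, 0, 0, 0, -0.0275, -1]
    - [-0.0169, -0.038, 0, 0, 0, -0.0275, -1]
    - [-0.0159, -0.0384, 0, 0, 0, -0.0275, -1]
    - [-0.0148, -0.0388, 0, 0, 0, -0.0275, -1]
    - [-0.0137, -0.0392, 0, 0, 0, -0.0275, -1]

```text
t: 2.2
tcp_pos: [0.5402, 0.0287, 0.2313]
tool_rot: [0.017, 1.0, 0.0, -0.0]
force: [0.6, -0.2, -0.7]
finger_gap: 1.001
gripper_force: 0.0
```

>>> apply_moves:
  plan:
    - [0.0021, -0.0299, 0.0088, 0, 0, -0.026, -1]
    - [0.0029, -0.0298, 0.0088, 0, 0, -0.026, -1]
    - [0.0036, -0.0298, 0.0088, 0, 0, -0.026, -1]
    - [0.0044, -0.0297, 0.0088, 0, 0, -0.026, -1]
    - [0.0052, -0.0295, 0.0088, 0, 0, -0.026, -1]
    - [0.0059, -0.0294, 0.0088, 0, 0, -0.026, -1]
    - [0.0067, -0.0292, 0.0088, 0, 0, -0.026, -1]
    - [0.0075, -0.029, 0.0088, 0, 0, -0.026, -1]

```text
t: 3.2
tcp_pos: [0.5148, -0.2094, 0.1605]
tool_rot: [-0.087, 0.996, 0.0, -0.0]
force: [-0.1, 0.9, -0.1]
finger_gap: 0.999
gripper_force: 0.0
```

>>> apply_moves:
  plan:
    - [0, 0, 0.025, 0, 0, 0, -1]
    - [0, 0, 0.025, 0, 0, 0, -1]
    - [0, 0, 0.025, 0, 0, 0, -1]
    - [0, 0, 0.0245, 0, 0, 0, -1]
    - [0, 0, 0, 0, 0, 0, -1]
  force: 60

```text
t: 3.82
tcp_pos: [0.5137, -0.2077, 0.0597]
tool_rot: [-0.086, 0.996, 0.001, -0.002]
force: [0.1, -0.3, 0.6]
finger_gap: 0.999
gripper_force: 0.0
```

>>> apply_moves:
  plan:
    - [0, 0, 0, 0, 0, 0, 0.4]
    - [0, 0, 0, 0, 0, 0, 1]
    - [0, 0, 0, 0, 0, 0, 1]
    - [0, 0, 0, 0, 0, 0, 1]
    - [0, 0, 0, 0, 0, 0, 1]
    - [0, 0, 0, 0, 0, 0, 1]
  force: 60

```text
t: 4.58
tcp_pos: [0.5156, -0.209, 0.0622]
tool_rot: [-0.087, 0.996, -0.001, 0.001]
force: [-0.9, -0.2, 5.8]
finger_gap: 0.175
gripper_force: 61.2
```

Run:
```python
from h import *
state()
a=[]
for n in("top","side"):
    im=snapshot(n); u,v=px(n,(.515,-.208,.08)).astype(int); a.append(cv2.resize(im[v-45:v+45,u-45:u+45],(390,390),interpolation=cv2.INTER_CUBIC))
cv2.imwrite("pics/grip.png",np.hstack(a)[:,:,::-1])
```

```text
t 4.58 tcp [ 0.5156 -0.209   0.0622] hy 99.93 z [ 0.002 -0.001 -1.   ] q [-0.59  0.69  1.74 -0.    0.72 -2.33] F [-0.9 -0.2  5.8] T [-0.05 -0.08  0.01] gap 0.175 gf 61.2
```

View pics/grip.png

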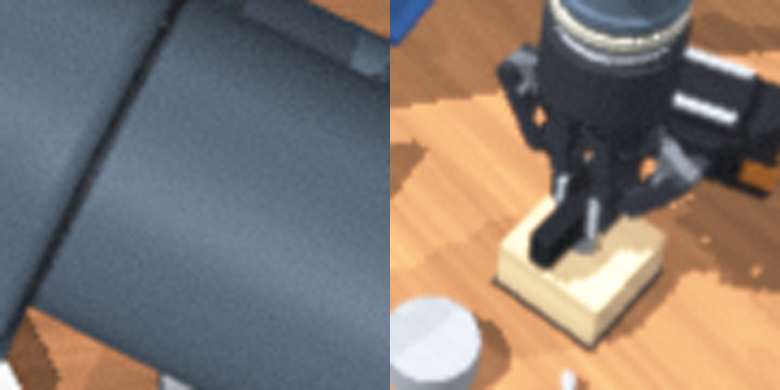

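The side view shows the fingers holding the bar in the stand with the key upright. I'll lift it and look into the well again, now clear of the arm's shadow.

>>> apply_moves:
  plan:
    - [0, 0, -0.01, 0, 0, 0, 1]
    - [0, 0, -0.02, 0, 0, 0, 1]
    - [0, 0, -0.02, 0, 0, 0, 1]
    - [0, 0, -0.02, 0, 0, 0, 1]
    - [0, 0, -0.02, 0, 0, 0, 1]
    - [0, 0, -0.01, 0, 0, 0, 1]
    - [0, 0, 0, 0, 0, 0, 1]

```text
t: 5.55
tcp_pos: [0.515, -0.2084, 0.1618]
tool_rot: [-0.087, 0.996, -0.0, 0.0]
force: [0.1, -0.1, -1.3]
finger_gap: 0.174
gripper_force: 60.4
```

Run:
```python
from h import *
p,R=state()
a=[]
for n,X in(("top",(.5685,.0775,.05)),("side",(.567,.0805,.05))):
    im=np.mean([snapshot(n) for _ in range(4)],0).astype(np.uint8); u,v=px(n,X).astype(int); print(n,u-16,v-16); a.append(cv2.resize(im[v-16:v+16,u-16:u+16],(384,384),interpolation=cv2.INTER_CUBIC))
    if n=="side": u,v=px(n,(p[0],p[1],p[2]-.03)).astype(int); cv2.imwrite("pics/key_side.png",cv2.resize(im[v-45:v+45,u-45:u+45],(384,384),interpolation=cv2.INTER_CUBIC)[:,:,::-1]); k=cv2.imread("pics/key_side.png")[:,:,::-1]
top=np.hstack(a); bot=np.hstack([k[84:300],np.zeros_like(k[84:300])])
cv2.imwrite("pics/well.png",np.vstack([top,bot])[:,:,::-1])
```

```text
t 5.55 tcp [ 0.515  -0.2084  0.1618] hy 99.93 z [ 0. -0. -1.] q [-0.59  0.53  1.68  0.    0.94 -2.33] F [ 0.1 -0.1 -1.3] T [ 0.01 -0.03  0.01] gap 0.174 gf 60.4
top 222 193
side 254 182
```

View pics/well.png

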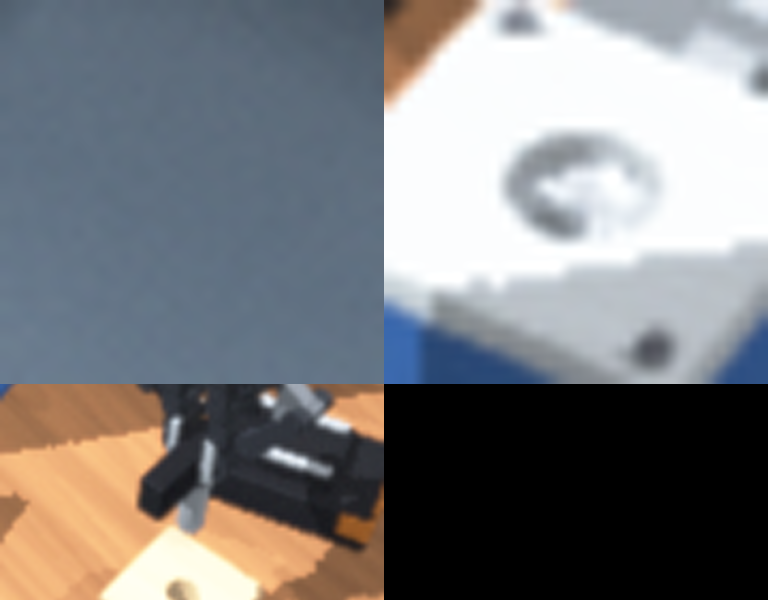

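The key came out clean and hangs upright in the fingers; the arm blocks the top view. In the side crop the well mouth is centred at pane (198,186), with a dark socket-like blob at about (174,215).

Run:
```python
from h import *
S=lambda x,y:(254-.5+(x+.5)/12,182-.5+(y+.5)/12)
w=onz("side",S(198,186),.057); b=onz("side",S(174,215),.043); print(w,b,b-w)
# same with first top raw image, enlarge numerically: dark centroid in well
im=cv2.cvtColor(cv2.imread("pics/top_raw.png"),cv2.COLOR_BGR2GRAY)
print(im[203:218,230:250])
ims=cv2.cvtColor(cv2.imread("pics/side_raw.png"),cv2.COLOR_BGR2GRAY)
print(ims[190:206,260:282])
a=np.radians(20.8)
for nm,v in(("side",(b-w)[:2]),("top",np.array([.5649-.5688,.0816-.077]))): print(nm,"cradle axes mm",1000*np.array([v@[np.cos(a),np.sin(a)],v@[-np.sin(a),np.cos(a)]]))
p,R=state(); rows(p,R,(.545,.0,.165),101,5);rows(np.array((.545,0,.165)),down(101),(.5655,.081,.165),102.2,3)
```

```text
[0.56574557 0.079433   0.057     ] [0.5632941  0.08610663 0.043     ] [-0.00245147  0.00667363 -0.014     ]
[[127 130 130 132 131 114  95 129 140 136 147 170 195 204 212 214 211 211
  214 212]
 [132 133 134 131 113  87  75  86  86  84 133 156 155 167 193 210 214 211
  212 213]
 [131 133 133 116  79  81  90  96  90  88 131 152 157 148 149 195 215 216
  213 215]
 [131 132 126  95  83  90  90  94  90  88  86 147 165 158 139 178 209 217
  213 211]
 [130 133 107  91  94  93  91  93  90  85  85 161 170 157 173 168 198 212
  212 213]
 [130 132 100  86  91  94  92  97  96  90  85 134 159 159 175 169 195 212
  210 211]
 [130 130  97  86  97 100  99 106 101  91  88 139 154 167 182 184 198 210
  213 209]
 [129 129 101  92 105 112 109  87  72  88  88 135 156 158 155 155 183 214
  215 215]
 [132 129 108  99 107 108  87  59  52  52  56 139 160 156 161 167 196 215
  216 211]
 [135 129 124 106 110  95  71  52  45  38  39 147 191 185 165 183 210 212
  212 211]
 [129 133 129 115 109 109  78  49  43  44  64 128 198 206 145 178 209 209
  213 213]
 [132 132 134 126 116 109  85  62  50  51  95 104 108 113
[... 1713 characters left out ...]
247 247 248 248 248 248 247 247 247 247
  248 248 247 247]]
side cradle axes mm [0.07815766 7.10921297]
top cradle axes mm [-2.01232811  5.68511526]
t 5.95 tcp [ 0.5148 -0.2084  0.1609] hy 99.92 z [-0.001  0.001 -1.   ] q [-0.59  0.53  1.68 -0.    0.94 -2.33] F [-0.1 -0.9 -2.4] T [-0.05 -0.01 -0.06] gap 0.174 gf 60.4
[-0.0131, 0.04, -0.0008, 0.0001, -0.0002, -0.0038]
[-0.0133, 0.04, -0.0008, 0.0001, -0.0002, -0.0038]
[-0.0134, 0.0399, -0.0008, 0.0001, -0.0002, -0.0038]
[-0.0136, 0.0399, -0.0008, 0.0001, -0.0002, -0.0038]
[-0.0137, 0.0398, -0.0008, 0.0001, -0.0002, -0.0038]
[-0.0119, 0.0252, 0.0, 0.0, 0.0, -0.007]
[-0.012, 0.0251, 0.0, 0.0, 0.0, -0.007]
[-0.0122, 0.025, 0.0, 0.0, 0.0, -0.007]
```

>>> apply_moves:
  plan:
    - [-0.0131, 0.04, -0.0005, 0, 0, -0.004, 1]
    - [-0.0133, 0.04, 0, 0, 0, -0.004, 1]
    - [-0.0134, 0.04, 0, 0, 0, -0.004, 1]
    - [-0.0136, 0.04, 0, 0, 0, -0.004, 1]
    - [-0.0137, 0.04, 0, 0, 0, -0.004, 1]
    - [-0.0119, 0.0252, 0, 0, 0, -0.007, 1]
    - [-0.012, 0.0251, 0, 0, 0, -0.007, 1]
    - [-0.0122, 0.025, 0, 0, 0, -0.007, 1]

```text
t: 6.95
tcp_pos: [0.5654, 0.0823, 0.1617]
tool_rot: [-0.107, 0.994, -0.0, -0.0]
force: [-0.2, 0.3, -1.8]
finger_gap: 0.172
gripper_force: 60.4
```

Run:
```python
from h import *
p,R=state(); rows(p,R,(.5645,.0828,.115),102.2,3)
```

```text
t 6.95 tcp [0.5654 0.0823 0.1617] hy 102.3 z [-0. -0. -1.] q [-0.05  0.55  1.64 -0.    0.96 -1.84] F [-0.2  0.3 -1.8] T [-0.04 -0.02 -0.  ] gap 0.172 gf 60.4
[0.0003, 0.0002, 0.0156, 0.0, -0.0001, 0.0006]
[0.0003, 0.0002, 0.0156, 0.0, -0.0001, 0.0006]
[0.0003, 0.0002, 0.0156, 0.0, -0.0001, 0.0006]
```

>>> apply_moves:
  plan:
    - [0.0008, 0.0003, 0.02, 0, 0, 0, 1]
    - [0, 0, 0.02, 0, 0, 0, 1]
    - [0, 0, 0.01, 0, 0, 0, 1]
    - [0, 0, 0.005, 0, 0, 0, 1]
    - [0, 0, 0, 0, 0, 0, 1]

```text
t: 7.58
tcp_pos: [0.5646, 0.0813, 0.1069]
tool_rot: [-0.107, 0.994, -0.0, -0.0]
force: [0.2, 0.2, -2.0]
finger_gap: 0.173
gripper_force: 60.2
```

>>> apply_moves:
  plan:
    - [0, 0, 0.001, 0, 0, 0, 1]
    - [0, 0, 0.001, 0, 0, 0, 1]
    - [0, 0, 0.001, 0, 0, 0, 1]
    - [0, 0, 0.001, 0, 0, 0, 1]
    - [0, 0, 0.001, 0, 0, 0, 1]
    - [0, 0, 0, 0, 0, 0, 1]

```text
t: 8.32
tcp_pos: [0.5644, 0.0815, 0.1018]
tool_rot: [-0.107, 0.994, 0.0, -0.0]
force: [0.0, 0.7, -1.3]
finger_gap: 0.175
gripper_force: 60.2
```

>>> apply_moves:
  plan:
    - [0, 0, 0.0005, 0, 0, 0, 1]
    - [0, 0, 0.0005, 0, 0, 0, 1]
    - [0, 0, 0.0005, 0, 0, 0, 1]
    - [0, 0, 0, 0, 0, 0, 1]

```text
t: 8.82
tcp_pos: [0.5645, 0.0814, 0.1003]
tool_rot: [-0.107, 0.994, 0.0, -0.0]
force: [0.1, 0.5, -2.3]
finger_gap: 0.172
gripper_force: 60.2
```

>>> apply_moves:
  plan:
    - [0, 0, 0.0005, 0, 0, 0, 1]
    - [0, 0, 0.0005, 0, 0, 0, 1]
    - [0, 0, 0, 0, 0, 0, 1]

```text
t: 9.2
tcp_pos: [0.5645, 0.0814, 0.0994]
tool_rot: [-0.107, 0.994, 0.0, -0.0]
force: [0.1, 0.4, -1.0]
finger_gap: 0.169
gripper_force: 60.2
```

>>> apply_moves:
  plan:
    - [0, 0, 0.0005, 0, 0, 0, 1]
    - [0, 0, 0.0005, 0, 0, 0, 1]
    - [0, 0, 0, 0, 0, 0, 1]

```text
t: 9.57
tcp_pos: [0.5644, 0.0815, 0.0984]
tool_rot: [-0.107, 0.994, 0.0, -0.0]
force: [-0.0, -0.1, -1.0]
finger_gap: 0.176
gripper_force: 60.2
```

>>> apply_moves:
  plan:
    - [0, 0, 0.0005, 0, 0, 0, 1]
    - [0, 0, 0, 0, 0, 0, 1]

```text
t: 9.82
tcp_pos: [0.5643, 0.0815, 0.0979]
tool_rot: [-0.107, 0.994, 0.0, -0.0]
force: [-1.2, 0.6, -0.9]
finger_gap: 0.172
gripper_force: 60.3
```

>>> apply_moves:
  plan:
    - [0, 0, 0.0005, 0, 0, 0, 1]
    - [0, 0, 0, 0, 0, 0, 1]

```text
t: 10.07
tcp_pos: [0.5643, 0.0815, 0.0975]
tool_rot: [-0.107, 0.994, 0.0, -0.0]
force: [-1.0, 0.7, 0.2]
finger_gap: 0.178
gripper_force: 60.5
```

>>> apply_moves:
  plan:
    - [0, 0, 0.0005, 0, 0, 0, 1]
    - [0, 0, 0, 0, 0, 0, 1]

```text
t: 10.32
tcp_pos: [0.5642, 0.0816, 0.097]
tool_rot: [-0.107, 0.994, 0.0, -0.0]
force: [-1.4, 0.8, 2.0]
finger_gap: 0.175
gripper_force: 60.8
```

>>> apply_moves:
  plan:
    - [0.0007, 0.0006, 0, 0, 0, 0, 1]
    - [0.0007, 0.0006, 0.0003, 0, 0, 0, 1]
    - [0, 0, 0.0003, 0, 0, 0, 1]
    - [0, 0, 0, 0, 0, 0, 1]

```text
t: 10.82
tcp_pos: [0.563, 0.0822, 0.0961]
tool_rot: [-0.107, 0.994, -0.0, 0.0]
force: [-0.9, -0.1, -1.6]
finger_gap: 0.174
gripper_force: 60.3
```

```bash
python3 -c "
from h import *
state()"
```

```text
t 10.82 tcp [0.563  0.0822 0.0961] hy 102.27 z [ 0. -0. -1.] q [-0.05  0.64  1.69 -0.    0.81 -1.84] F [-0.9 -0.1 -1.6] T [-0.    0.06 -0.01] gap 0.174 gf 60.3
```

Force dropped: it's sliding in over the chamfer. Continuing down and following the side force.

>>> apply_moves:
  plan:
    - [0.0006, 0, 0.0005, 0, 0, 0, 1]
    - [0, 0, 0.0005, 0, 0, 0, 1]
    - [0, 0, 0, 0, 0, 0, 1]

```text
t: 11.2
tcp_pos: [0.5623, 0.0822, 0.0953]
tool_rot: [-0.107, 0.994, 0.0, 0.0]
force: [0.3, -0.7, -1.8]
finger_gap: 0.175
gripper_force: 60.3
```

>>> apply_moves:
  plan:
    - [0, 0, 0.0005, 0, 0, 0, 1]
    - [0, 0, 0.0005, 0, 0, 0, 1]
    - [0, 0, 0, 0, 0, 0, 1]

```text
t: 11.58
tcp_pos: [0.5623, 0.0822, 0.0943]
tool_rot: [-0.107, 0.994, 0.0, -0.0]
force: [-0.3, -0.6, -1.5]
finger_gap: 0.176
gripper_force: 60.3
```

>>> apply_moves:
  plan:
    - [0, 0, 0.0007, 0, 0, 0, 1]
    - [0, 0, 0.0007, 0, 0, 0, 1]
    - [0, 0, 0.0006, 0, 0, 0, 1]
    - [0, 0, 0, 0, 0, 0, 1]

```text
t: 12.08
tcp_pos: [0.5623, 0.0822, 0.0922]
tool_rot: [-0.107, 0.994, 0.0, -0.0]
force: [0.5, 0.3, -1.7]
finger_gap: 0.173
gripper_force: 60.3
```

>>> apply_moves:
  plan:
    - [0, 0, 0.0007, 0, 0, 0, 1]
    - [0, 0, 0.0007, 0, 0, 0, 1]
    - [0, 0, 0.0006, 0, 0, 0, 1]
    - [0, 0, 0, 0, 0, 0, 1]

```text
t: 12.58
tcp_pos: [0.5622, 0.0822, 0.0902]
tool_rot: [-0.107, 0.994, 0.0, -0.0]
force: [0.5, 0.9, -1.6]
finger_gap: 0.173
gripper_force: 60.3
```

>>> apply_moves:
  plan:
    - [0, 0, 0.0008, 0, 0, 0, 1]
    - [0, 0, 0.0008, 0, 0, 0, 1]
    - [0, 0, 0.0008, 0, 0, 0, 1]
    - [0, 0, 0, 0, 0, 0, 1]

```text
t: 13.08
tcp_pos: [0.5622, 0.0822, 0.0878]
tool_rot: [-0.107, 0.994, -0.0, -0.0]
force: [-0.2, 0.2, -2.3]
finger_gap: 0.17
gripper_force: 60.3
```

>>> apply_moves:
  plan:
    - [0, 0, 0.0008, 0, 0, 0, 1]
    - [0, 0, 0.0008, 0, 0, 0, 1]
    - [0, 0, 0.0008, 0, 0, 0, 1]
    - [0, 0, 0.0008, 0, 0, 0, 1]
    - [0, 0, 0, 0, 0, 0, 1]

```text
t: 13.7
tcp_pos: [0.5623, 0.0822, 0.0847]
tool_rot: [-0.107, 0.994, -0.0, -0.0]
force: [-0.4, 0.6, -2.7]
finger_gap: 0.176
gripper_force: 60.3
```

>>> apply_moves:
  plan:
    - [0, 0, 0.0008, 0, 0, 0, 1]
    - [0, 0, 0.0008, 0, 0, 0, 1]
    - [0, 0, 0.0008, 0, 0, 0, 1]
    - [0, 0, 0, 0, 0, 0, 1]

```text
t: 14.2
tcp_pos: [0.5623, 0.0822, 0.0822]
tool_rot: [-0.107, 0.994, -0.0, -0.0]
force: [0.4, -0.8, -2.0]
finger_gap: 0.175
gripper_force: 60.2
```

>>> apply_moves:
  plan:
    - [0, 0, 0.0006, 0, 0, 0, 1]
    - [0, 0, 0.0006, 0, 0, 0, 1]
    - [0, 0, 0, 0, 0, 0, 1]

```text
t: 14.58
tcp_pos: [0.5623, 0.0822, 0.0812]
tool_rot: [-0.107, 0.994, -0.0, 0.0]
force: [-0.6, -1.0, -0.9]
finger_gap: 0.173
gripper_force: 60.4
```

>>> apply_moves:
  plan:
    - [0, 0, 0.0005, 0, 0, 0, 1]
    - [0, 0, 0.0005, 0, 0, 0, 1]
    - [0, 0, 0, 0, 0, 0, 1]

```text
t: 14.95
tcp_pos: [0.5625, 0.0822, 0.081]
tool_rot: [-0.107, 0.994, -0.0, 0.0]
force: [-1.5, 0.2, 5.5]
finger_gap: 0.18
gripper_force: 61.6
```

>>> apply_moves:
  plan:
    - [0, 0, 0.0005, 0, 0, 0, 1]
    - [0, 0, 0.0003, 0, 0, 0, 1]
    - [0, 0, 0, 0, 0, 0, 1]

```text
t: 15.32
tcp_pos: [0.5625, 0.0822, 0.0809]
tool_rot: [-0.107, 0.994, -0.0, 0.0]
force: [-1.8, -0.5, 11.2]
finger_gap: 0.176
gripper_force: 62.1
```

>>> apply_moves:
  plan:
    - [0, 0, -0.001, 0, 0, 0, 1]
    - [0, 0, 0, 0, 0, 0.06, 1]
    - [0, 0, 0, 0, 0, 0.08, 1]
    - [0, 0, 0, 0, 0, 0.08, 1]
    - [0, 0, 0, 0, 0, 0.08, 1]
    - [0, 0, 0, 0, 0, 0.08, 1]
    - [0, 0, 0, 0, 0, 0, 1]

```text
t: 16.2
tcp_pos: [0.563, 0.0822, 0.0811]
tool_rot: [0.083, 0.997, 0.0, 0.001]
force: [-1.0, -0.9, 4.9]
finger_gap: 0.173
gripper_force: 61.3
```

```bash
python3 -c "
from h import *
state()"
```

```text
t 16.2 tcp [0.563  0.0822 0.0811] hy 80.5 z [ 0.002 -0.    -1.   ] q [-0.05  0.67  1.7  -0.    0.78 -1.46] F [-1.  -0.9  4.9] T [-0.02  0.15  0.06] gap 0.173 gf 61.3
```

>>> apply_moves:
  plan:
    - [0, 0, 0, 0, 0, 0.09, 1]
    - [0, 0, 0, 0, 0, 0.09, 1]
    - [0, 0, 0, 0, 0, 0.09, 1]
    - [0, 0, 0, 0, 0, 0.09, 1]
    - [0, 0, 0, 0, 0, 0.09, 1]
    - [0, 0, 0, 0, 0, 0.09, 1]
    - [0, 0, 0, 0, 0, 0.06, 1]
    - [0, 0, 0, 0, 0, 0, 1]

```text
t: 17.2
tcp_pos: [0.5636, 0.0822, 0.0811]
tool_rot: [0.373, 0.928, 0.001, 0.002]
force: [0.3, -0.0, 5.5]
finger_gap: 0.173
gripper_force: 61.3
```

```bash
python3 -c "
from h import *
state()"
```

```text
t 17.2 tcp [0.5636 0.0822 0.0811] hy 46.17 z [ 0.003 -0.    -1.   ] q [-0.05  0.67  1.7   0.    0.78 -0.86] F [ 0.3 -0.   5.5] T [ 0.09 -0.12  0.12] gap 0.173 gf 61.3
```

>>> apply_moves:
  plan:
    - [0, 0, 0, 0, 0, 0.09, 1]
    - [0, 0, 0, 0, 0, 0.09, 1]
    - [0, 0, 0, 0, 0, 0.09, 1]
    - [0, 0, 0, 0, 0, 0.09, 1]
    - [0, 0, 0, 0, 0, 0.09, 1]
    - [0, 0, 0, 0, 0, 0.09, 1]
    - [0, 0, -0.0008, 0, 0, 0, 1]
    - [0, 0, 0, 0, 0, 0, 1]

```text
t: 18.2
tcp_pos: [0.564, 0.0819, 0.0812]
tool_rot: [0.607, 0.795, 0.001, 0.002]
force: [4.9, -0.4, -1.3]
finger_gap: 0.176
gripper_force: 60.3
```

>>> apply_moves:
  plan:
    - [0, 0, 0, 0, 0, 0, -0.3]
    - [0, 0, 0, 0, 0, 0, -0.3]
    - [0, 0, 0, 0, 0, 0, -0.3]
    - [0, 0, 0, 0, 0, 0, -0.3]
    - [0, 0, 0, 0, 0, 0, -0.3]

```text
t: 18.82
tcp_pos: [0.5621, 0.0822, 0.0811]
tool_rot: [0.607, 0.794, -0.0, -0.0]
force: [0.2, -0.1, 0.3]
finger_gap: 0.653
gripper_force: 0.0
```

Run:
```python
from h import *
p,R=state()
im=snapshot("side"); u,v=px("side",(p[0],p[1],.08)).astype(int)
cv2.imwrite("pics/rel.png",cv2.resize(im[v-40:v+40,u-40:u+40],(480,480),interpolation=cv2.INTER_CUBIC)[:,:,::-1])
```

```text
t 18.82 tcp [0.5621 0.0822 0.0811] hy 15.19 z [-0.  0. -1.] q [-0.05  0.67  1.7   0.    0.78 -0.32] F [ 0.2 -0.1  0.3] T [ 0.02 -0.02  0.01] gap 0.653 gf 0.0
```

View pics/rel.png

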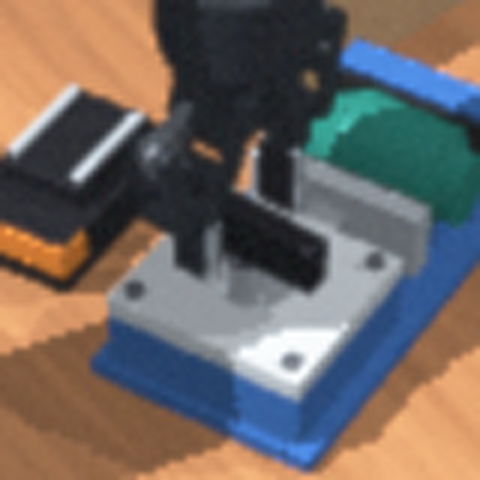

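The picture shows the key standing upright and seated in the well, with the open fingers clear on both sides of the bar. I'll take a fresh hold, re-centred by about 1.6 mm.

>>> apply_moves:
  plan:
    - [-0.0006, 0.0016, 0, 0, 0, 0, -0.3]
    - [0, 0, 0, 0, 0, 0, 0.3]
    - [0, 0, 0, 0, 0, 0, 1]
    - [0, 0, 0, 0, 0, 0, 1]
    - [0, 0, 0, 0, 0, 0, 1]
    - [0, 0, 0, 0, 0, 0, 1]
  force: 60

```text
t: 19.62
tcp_pos: [0.5636, 0.082, 0.0812]
tool_rot: [0.607, 0.794, -0.0, -0.0]
force: [-1.8, -0.7, 3.6]
finger_gap: 0.174
gripper_force: 59.1
```

>>> apply_moves:
  plan:
    - [0, 0, 0, 0, 0, 0.09, 1]
    - [0, 0, 0, 0, 0, 0.09, 1]
    - [0, 0, 0, 0, 0, 0.09, 1]
    - [0, 0, 0, 0, 0, 0.09, 1]
    - [0, 0, 0, 0, 0, 0.09, 1]
    - [0, 0, 0, 0, 0, 0.09, 1]
    - [0, 0, 0, 0, 0, 0.09, 1]
    - [0, 0, 0, 0, 0, 0, 1]

```text
t: 20.62
tcp_pos: [0.5642, 0.0818, 0.0813]
tool_rot: [0.823, 0.568, 0.0, 0.0]
force: [-0.2, -1.0, 3.9]
finger_gap: 0.174
gripper_force: 59.1
```

```bash
python3 -c "
from h import *
state()"
```

```text
t 20.62 tcp [0.5642 0.0818 0.0813] hy -20.84 z [ 0.001 -0.    -1.   ] q [-0.05  0.67  1.69 -0.    0.78  0.31] F [-0.2 -1.   3.9] T [-0.29  0.15 -0.01] gap 0.174 gf 59.1
```

>>> apply_moves:
  plan:
    - [0, 0, 0, 0, 0, 0.09, 1]
    - [0, 0, 0, 0, 0, 0.09, 1]
    - [0, 0, 0, 0, 0, 0.09, 1]
    - [0, 0, 0, 0, 0, 0.09, 1]
    - [0, 0, 0, 0, 0, 0.09, 1]
    - [0, 0, 0, 0, 0, 0.05, 1]
    - [0, 0, 0, 0, 0, 0, 1]

```text
t: 21.5
tcp_pos: [0.5645, 0.0815, 0.0813]
tool_rot: [0.938, 0.347, 0.0, 0.001]
force: [0.3, -3.4, 2.3]
finger_gap: 0.177
gripper_force: 59.0
```

```bash
python3 -c "
from h import *
state()"
```

```text
t 21.5 tcp [0.5645 0.0815 0.0813] hy -49.43 z [ 0.001 -0.001 -1.   ] q [-0.05  0.67  1.69 -0.    0.78  0.81] F [ 0.3 -3.4  2.3] T [-0.62  0.12  0.09] gap 0.177 gf 59.0
```

>>> apply_moves:
  plan:
    - [0, 0, 0, 0, 0, 0.05, 1]
    - [0, 0, 0, 0, 0, 0.05, 1]
    - [0, 0, 0, 0, 0, 0, 1]

```text
t: 21.88
tcp_pos: [0.5645, 0.0815, 0.0813]
tool_rot: [0.954, 0.299, 0.0, 0.001]
force: [-0.5, -3.5, 3.2]
finger_gap: 0.169
gripper_force: 59.1
```

```bash
python3 -c "
from h import *
state()"
```

```text
t 21.88 tcp [0.5645 0.0815 0.0813] hy -55.16 z [ 0.001 -0.001 -1.   ] q [-0.05  0.67  1.69 -0.    0.78  0.91] F [-0.5 -3.5  3.2] T [-0.88  0.02  0.04] gap 0.169 gf 59.1
```

>>> apply_moves:
  plan:
    - [0, 0, 0, 0, 0, 0.04, 1]
    - [0, 0, 0, 0, 0, 0.04, 1]
    - [0, 0, 0, 0, 0, 0, 1]

```text
t: 22.25
tcp_pos: [0.5645, 0.0815, 0.0812]
tool_rot: [0.965, 0.261, 0.0, 0.001]
force: [0.1, -5.7, 2.4]
finger_gap: 0.173
gripper_force: 59.1
```

```bash
python3 -c "
from h import *
state()"
```

```text
t 22.25 tcp [0.5645 0.0815 0.0812] hy -59.74 z [ 0.001 -0.001 -1.   ] q [-0.05  0.67  1.69 -0.    0.78  0.99] F [ 0.1 -5.7  2.4] T [-1.02 -0.02  0.12] gap 0.173 gf 59.1
```

>>> apply_moves:
  plan:
    - [0, 0, 0, 0, 0, 0.04, 1]
    - [0, 0, 0, 0, 0, 0.04, 1]
    - [0, 0, 0, 0, 0, 0, 1]

```text
t: 22.62
tcp_pos: [0.5645, 0.0814, 0.0813]
tool_rot: [0.975, 0.222, 0.0, 0.001]
force: [0.7, -4.4, 2.3]
finger_gap: 0.17
gripper_force: 59.1
```

```bash
python3 -c "
from h import *
state()"
```

```text
t 22.62 tcp [0.5645 0.0814 0.0813] hy -64.33 z [ 0.001 -0.001 -1.   ] q [-0.05  0.67  1.69 -0.    0.78  1.07] F [ 0.7 -4.4  2.3] T [-1.12  0.01  0.14] gap 0.17 gf 59.1
```

>>> apply_moves:
  plan:
    - [0, 0, 0, 0, 0, 0.04, 1]
    - [0, 0, 0, 0, 0, 0.04, 1]
    - [0, 0, 0, 0, 0, 0, 1]

```text
t: 23.0
tcp_pos: [0.5645, 0.0813, 0.0812]
tool_rot: [0.983, 0.183, 0.0, 0.001]
force: [-0.4, -5.6, 3.0]
finger_gap: 0.174
gripper_force: 59.1
```

```bash
python3 -c "
from h import *
state()"
```

```text
t 23.0 tcp [0.5645 0.0813 0.0812] hy -68.91 z [ 0.001 -0.001 -1.   ] q [-0.05  0.67  1.69 -0.    0.78  1.15] F [-0.4 -5.6  3. ] T [-1.19 -0.    0.06] gap 0.174 gf 59.1
```

>>> apply_moves:
  plan:
    - [0, 0, 0, 0, 0, 0.03, 1]
    - [0, 0, 0, 0, 0, 0.03, 1]
    - [0, 0, 0, 0, 0, 0, 1]

```text
t: 23.38
tcp_pos: [0.5645, 0.0813, 0.0812]
tool_rot: [0.988, 0.153, 0.0, 0.001]
force: [0.3, -5.6, 2.8]
finger_gap: 0.177
gripper_force: 59.1
```

```bash
python3 -c "
from h import *
state()"
```

```text
t 23.38 tcp [0.5645 0.0813 0.0812] hy -72.34 z [ 0.001 -0.001 -1.   ] q [-0.05  0.67  1.69 -0.    0.78  1.21] F [ 0.3 -5.6  2.8] T [-1.22  0.02  0.12] gap 0.177 gf 59.1
```

>>> apply_moves:
  plan:
    - [0, 0, 0, 0, 0, 0.03, 1]
    - [0, 0, 0, 0, 0, 0.03, 1]
    - [0, 0, 0, 0, 0, 0, 1]

```text
t: 23.75
tcp_pos: [0.5645, 0.0813, 0.0813]
tool_rot: [0.992, 0.124, 0.0, 0.001]
force: [0.5, -5.8, 3.3]
finger_gap: 0.173
gripper_force: 59.1
```

Run:
```python
from h import *
p,R=state(); print(sense()["tau"].round(2))
im=snapshot("side"); u,v=px("side",(p[0],p[1],.08)).astype(int)
cv2.imwrite("pics/st.png",cv2.resize(im[v-30:v+30,u-30:u+30],(540,540),interpolation=cv2.INTER_CUBIC)[:,:,::-1])
```

```text
t 23.75 tcp [0.5645 0.0813 0.0813] hy -75.76 z [ 0.001 -0.001 -1.   ] q [-0.05  0.67  1.69 -0.    0.78  1.27] F [ 0.5 -5.8  3.3] T [-1.29  0.06  0.15] gap 0.173 gf 59.1
[  2.96 -41.72 -10.19   1.46   0.08   0.2 ]
```

View pics/st.png

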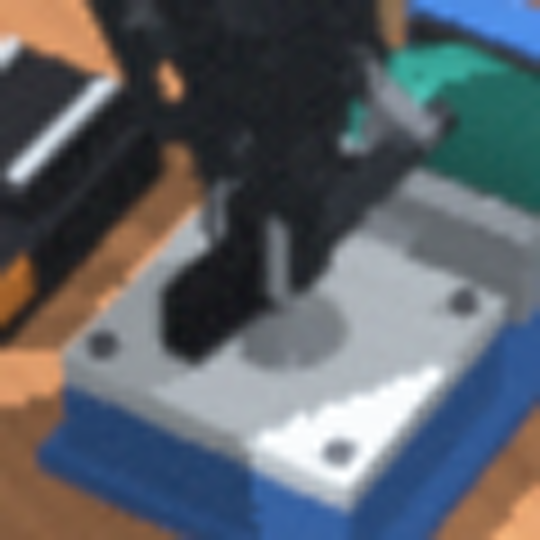

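The picture shows the bar held between the fingers, with its near end around pane (165–205, 285–360). The angle is larger than expected, so I'll compare its heading with the tool's.

Run:
```python
from h import *
p,R=state(); o=px("side",(p[0],p[1],.08)).astype(int)-30
for h in(4,14,24,34):
    a=np.radians(h);x=np.array([np.cos(a),np.sin(a),0]);y=np.array([-x[1],x[0],0])
    print(h,[np.round((px("side",np.array([p[0],p[1],z])-.045*x+s*.008*y)-o+.5)*9).astype(int).tolist() for z in(.105,.077) for s in(1,-1)])
im=cv2.imread("pics/st.png"); g=cv2.cvtColor(im,cv2.COLOR_BGR2GRAY)
m=(g<40).astype(np.uint8); ys,xs=np.nonzero(m[285:370,140:250]); print("dark xmin",xs.min()+140,"at y",ys[xs==xs.min()].mean()+285,"ymax",ys.max()+285,"at x",xs[ys==ys.max()].mean()+140)
```

```text
t 23.8 tcp [0.5645 0.0812 0.0813] hy -75.75 z [ 0.001 -0.001 -1.   ] q [-0.05  0.67  1.69 -0.    0.78  1.27] F [ 0.4 -5.7  2.9] T [-1.25  0.    0.11] gap 0.172 gf 59.1
4 [[153, 271], [185, 298], [155, 335], [187, 361]]
14 [[167, 286], [206, 308], [169, 349], [208, 371]]
24 [[185, 298], [230, 316], [187, 361], [231, 379]]
34 [[206, 308], [254, 320], [207, 371], [255, 383]]
dark xmin 167 at y 316.6666666666667 ymax 354 at x 193.5
```

>>> apply_moves:
  plan:
    - [0, 0, 0, 0, 0, 0.03, 1]
    - [0, 0, 0, 0, 0, 0.03, 1]
    - [0, 0, 0, 0, 0, 0, 1]

```text
t: 24.18
tcp_pos: [0.5645, 0.0812, 0.0813]
tool_rot: [0.996, 0.094, 0.0, 0.001]
force: [0.1, -6.2, 3.4]
finger_gap: 0.17
gripper_force: 59.2
```

```bash
cat > s.py <<'E'
from h import *
state(); v=[]
for _ in range(4): snapshot("side"); s=sense(); v.append(np.r_[s["ft_torque"],s["tau"][5]])
print(np.mean(v,0).round(3),np.std(v,0).round(3))
E
python3 s.py
```

```text
t 24.18 tcp [0.5645 0.0812 0.0813] hy -79.18 z [ 0.001 -0.002 -1.   ] q [-0.05  0.67  1.69 -0.    0.78  1.33] F [ 0.1 -6.2  3.4] T [-1.28  0.    0.22] gap 0.17 gf 59.2
[-1.252  0.037  0.185  0.197] [0.021 0.009 0.031 0.003]
```

>>> apply_moves:
  plan:
    - [0, 0, 0, 0, 0, 0.03, 1]
    - [0, 0, 0, 0, 0, 0.03, 1]
    - [0, 0, 0, 0, 0, 0, 1]

```text
t: 24.75
tcp_pos: [0.5645, 0.0811, 0.0813]
tool_rot: [0.998, 0.064, 0.0, 0.001]
force: [0.6, -5.9, 3.3]
finger_gap: 0.177
gripper_force: 59.2
```

```bash
python3 s.py
```

```text
t 24.75 tcp [0.5645 0.0811 0.0813] hy -82.62 z [ 0.001 -0.002 -1.   ] q [-0.05  0.67  1.69 -0.    0.78  1.39] F [ 0.6 -5.9  3.3] T [-1.3   0.06  0.17] gap 0.177 gf 59.2
[-1.29   0.036  0.164  0.179] [0.014 0.027 0.037 0.002]
```

>>> apply_moves:
  plan:
    - [0, 0, 0, 0, 0, -0.03, 1]
    - [0, 0, 0, 0, 0, 0, 1]

```text
t: 25.2
tcp_pos: [0.5645, 0.0812, 0.0813]
tool_rot: [0.997, 0.079, 0.0, 0.001]
force: [0.2, -6.0, 2.9]
finger_gap: 0.178
gripper_force: 59.1
```

```bash
python3 s.py
```

```text
t 25.2 tcp [0.5645 0.0812 0.0813] hy -80.95 z [ 0.001 -0.001 -1.   ] q [-0.05  0.67  1.69 -0.    0.78  1.36] F [ 0.2 -6.   2.9] T [-1.3  -0.   -0.02] gap 0.178 gf 59.1
[-1.306  0.015  0.009 -0.02 ] [0.025 0.012 0.028 0.002]
```

>>> apply_moves:
  plan:
    - [0, 0, 0, 0, 0, -0.06, 1]
    - [0, 0, 0, 0, 0, 0, 1]

```text
t: 25.65
tcp_pos: [0.5645, 0.0812, 0.0813]
tool_rot: [0.994, 0.109, 0.0, 0.001]
force: [-0.3, -5.8, 1.9]
finger_gap: 0.173
gripper_force: 59.1
```

```bash
python3 s.py
```

```text
t 25.65 tcp [0.5645 0.0812 0.0813] hy -77.52 z [ 0.001 -0.001 -1.   ] q [-0.05  0.67  1.69 -0.    0.78  1.3 ] F [-0.3 -5.8  1.9] T [-1.33  0.06 -0.08] gap 0.173 gf 59.1
[-1.267 -0.007 -0.057 -0.059] [0.035 0.022 0.018 0.005]
```

>>> apply_moves:
  plan:
    - [0, 0, 0, 0, 0, 0.03, 1]
    - [0, 0, 0, 0, 0, 0.03, 1]
    - [0, 0, 0, 0, 0, 0.03, 1]
    - [0, 0, 0, 0, 0, 0.02, 1]
    - [0, 0, 0, 0, 0, 0.02, 1]
    - [0, 0, 0, 0, 0, 0, 1]

```text
t: 26.6
tcp_pos: [0.5645, 0.0811, 0.0813]
tool_rot: [0.999, 0.044, 0.0, 0.001]
force: [0.2, -5.4, 3.5]
finger_gap: 0.175
gripper_force: 59.2
```

```bash
python3 s.py
```

```text
t 26.6 tcp [0.5645 0.0811 0.0813] hy -84.9 z [ 0.001 -0.002 -1.   ] q [-0.05  0.67  1.69 -0.    0.78  1.43] F [ 0.2 -5.4  3.5] T [-1.27  0.05  0.19] gap 0.175 gf 59.2
[-1.312  0.052  0.201  0.219] [0.019 0.023 0.02  0.001]
```

>>> apply_moves:
  plan:
    - [0, 0, 0, 0, 0, 0.02, 1]
    - [0, 0, 0, 0, 0, 0.02, 1]
    - [0, 0, 0, 0, 0, 0, 1]

```text
t: 27.18
tcp_pos: [0.5644, 0.0811, 0.0813]
tool_rot: [1.0, 0.025, 0.0, 0.001]
force: [0.3, -6.7, 2.4]
finger_gap: 0.178
gripper_force: 59.2
```

```bash
python3 s.py
```

```text
t 27.18 tcp [0.5644 0.0811 0.0813] hy -87.19 z [ 0.001 -0.002 -1.   ] q [-0.05  0.67  1.69 -0.    0.78  1.47] F [ 0.3 -6.7  2.4] T [-1.39  0.01  0.19] gap 0.178 gf 59.2
[-1.293  0.019  0.197  0.214] [0.028 0.047 0.032 0.002]
```

>>> apply_moves:
  plan:
    - [0, 0, 0, 0, 0, -0.03, 1]
    - [0, 0, 0, 0, 0, 0, -0.3]
    - [0, 0, 0, 0, 0, 0, -0.3]
    - [0, 0, 0, 0, 0, 0, -0.3]
    - [0, 0, 0, 0, 0, 0, -0.3]
    - [0, 0, -0.02, 0, 0, 0, -0.3]
    - [0, 0, -0.03, 0, 0, 0, -0.3]
    - [0, 0, -0.03, 0, 0, 0, -0.3]

```text
t: 28.38
tcp_pos: [0.5637, 0.0822, 0.1617]
tool_rot: [0.999, 0.038, -0.0, -0.0]
force: [0.1, -0.1, -0.1]
finger_gap: 0.648
gripper_force: 0.0
```

```bash
cat > look.py <<'E'
from h import *
import sys
p,R=state(); C=np.array([.5635,.082,.08]); o=px("side",C).astype(int)-30
im=snapshot("side")[o[1]:o[1]+60,o[0]:o[0]+60]; im=cv2.resize(im,(540,540),interpolation=cv2.INTER_CUBIC)
hsv=cv2.cvtColor(im,cv2.COLOR_RGB2HSV)
for h in map(float,sys.argv[2:]):
    a=np.radians(h);x=np.array([np.cos(a),np.sin(a),0]);y=np.array([-x[1],x[0],0])
    q=np.array([(px("side",np.array([C[0],C[1],.105])+i*.045*x+j*.008*y)-o+.5)*9 for i,j in((1,1),(1,-1),(-1,-1),(-1,1))]).astype(int)
    cv2.polylines(im,[q],True,(255,0,0) if h==float(sys.argv[2]) else (255,255,0),1)
cv2.imwrite(sys.argv[1],im[:,:,::-1])
E
python3 look.py pics/free.png 4.5 25
```

```text
t 28.38 tcp [0.5637 0.0822 0.1617] hy -85.66 z [-0.001  0.    -1.   ] q [-0.05  0.54  1.64  0.    0.96  1.44] F [ 0.1 -0.1 -0.1] T [-0.01 -0.01 -0.  ] gap 0.648 gf 0.0
```

View pics/free.png

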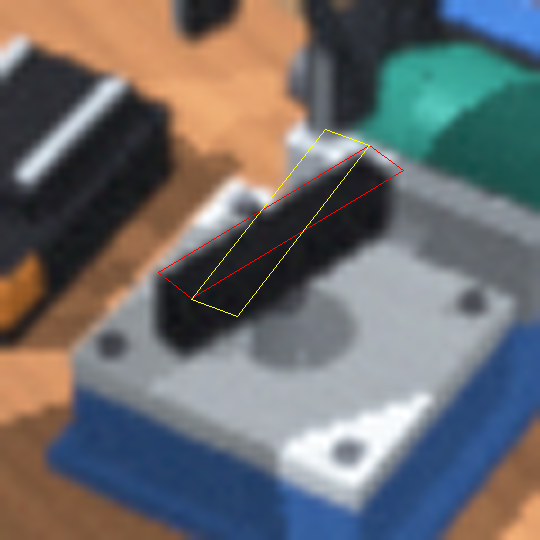

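The picture shows the key upright and free in the socket, with its bar about 5° off the world x axis, so it did follow the fingers through roughly half a turn. The stop seems due about now. I'll regrasp, re-centred, and turn in small steps while watching torque to confirm the stop.

>>> apply_moves:
  plan:
    - [0.0004, 0.0012, 0.03, 0, 0, 0, -0.3]
    - [0, 0, 0.03, 0, 0, 0, -0.3]
    - [0, 0, 0.0205, 0, 0, 0, -0.3]
    - [0, 0, 0, 0, 0, 0, 0.3]
    - [0, 0, 0, 0, 0, 0, 1]
    - [0, 0, 0, 0, 0, 0, 1]
    - [0, 0, 0, 0, 0, 0, 1]
    - [0, 0, 0, 0, 0, 0, 1]
  force: 60

```text
t: 29.42
tcp_pos: [0.5651, 0.0809, 0.0814]
tool_rot: [0.999, 0.038, 0.001, 0.0]
force: [0.3, 0.0, 3.8]
finger_gap: 0.174
gripper_force: 60.1
```

```bash
python3 s.py
```

```text
t 29.43 tcp [0.5651 0.0809 0.0814] hy -85.65 z [ 0.002 -0.    -1.   ] q [-0.05  0.67  1.69  0.    0.78  1.44] F [0.3 0.  3.8] T [0.07 0.06 0.03] gap 0.174 gf 60.1
[0.067 0.053 0.02  0.03 ] [0.034 0.026 0.047 0.   ]
```

>>> apply_moves:
  plan:
    - [0, 0, 0, 0, 0, 0.03, 1]
    - [0, 0, 0, 0, 0, 0.03, 1]
    - [0, 0, 0, 0, 0, 0.02, 1]
    - [0, 0, 0, 0, 0, 0, 1]

```text
t: 30.12
tcp_pos: [0.5652, 0.0808, 0.0814]
tool_rot: [1.0, -0.002, 0.001, 0.0]
force: [-0.3, 0.2, 5.2]
finger_gap: 0.172
gripper_force: 60.6
```

```bash
python3 s.py
```

```text
t 30.12 tcp [0.5652 0.0808 0.0814] hy -90.21 z [ 0.002 -0.    -1.   ] q [-0.05  0.67  1.69 -0.    0.78  1.52] F [-0.3  0.2  5.2] T [-0.03  0.03  0.14] gap 0.172 gf 60.6
[-0.021  0.095  0.122  0.13 ] [0.034 0.033 0.023 0.002]
```

No stop: with side load gone, torque is just the running ~0.1 N m. Keep turning with checks.

>>> apply_moves:
  plan:
    - [0, 0, 0, 0, 0, 0.05, 1]
    - [0, 0, 0, 0, 0, 0.05, 1]
    - [0, 0, 0, 0, 0, 0.05, 1]
    - [0, 0, 0, 0, 0, 0, 1]

```text
t: 30.82
tcp_pos: [0.5651, 0.0806, 0.0814]
tool_rot: [0.997, -0.077, 0.001, 0.0]
force: [-0.6, -0.3, 6.1]
finger_gap: 0.176
gripper_force: 60.5
```

```bash
python3 s.py
```

```text
t 30.82 tcp [0.5651 0.0806 0.0814] hy -98.84 z [ 0.002 -0.001 -1.   ] q [-0.05  0.67  1.69 -0.    0.78  1.67] F [-0.6 -0.3  6.1] T [-0.18  0.16  0.01] gap 0.176 gf 60.5
[-0.159  0.084  0.003  0.017] [0.052 0.031 0.036 0.004]
```

>>> apply_moves:
  plan:
    - [0, 0, 0, 0, 0, 0.04, 1]
    - [0, 0, 0, 0, 0, 0.04, 1]
    - [0, 0, 0, 0, 0, 0.04, 1]
    - [0, 0, 0, 0, 0, 0, 1]

```text
t: 31.52
tcp_pos: [0.5651, 0.0805, 0.0814]
tool_rot: [0.991, -0.137, 0.001, 0.0]
force: [0.4, -1.2, 5.6]
finger_gap: 0.174
gripper_force: 60.5
```

```bash
python3 s.py
```

```text
t 31.52 tcp [0.5651 0.0805 0.0814] hy -105.71 z [ 0.001 -0.001 -1.   ] q [-0.05  0.67  1.69 -0.    0.78  1.79] F [ 0.4 -1.2  5.6] T [-0.19  0.12  0.06] gap 0.174 gf 60.5
[-0.234  0.121  0.007  0.006] [0.016 0.022 0.023 0.004]
```

>>> apply_moves:
  plan:
    - [0, 0, 0, 0, 0, 0.04, 1]
    - [0, 0, 0, 0, 0, 0.04, 1]
    - [0, 0, 0, 0, 0, 0, 1]

```text
t: 32.1
tcp_pos: [0.5651, 0.0805, 0.0814]
tool_rot: [0.984, -0.176, 0.001, 0.0]
force: [-0.2, -0.7, 6.0]
finger_gap: 0.174
gripper_force: 60.6
```

```bash
python3 s.py
```

```text
t 32.1 tcp [0.5651 0.0805 0.0814] hy -110.3 z [ 0.001 -0.001 -1.   ] q [-0.05  0.67  1.69 -0.    0.78  1.87] F [-0.2 -0.7  6. ] T [-0.17  0.05 -0.02] gap 0.174 gf 60.6
[-0.197  0.09  -0.019  0.006] [0.03  0.017 0.022 0.004]
```

>>> apply_moves:
  plan:
    - [0, 0, 0, 0, 0, 0.04, 1]
    - [0, 0, 0, 0, 0, 0.04, 1]
    - [0, 0, 0, 0, 0, 0, 1]

```text
t: 32.67
tcp_pos: [0.5651, 0.0806, 0.0814]
tool_rot: [0.977, -0.215, 0.001, 0.0]
force: [-0.9, -0.8, 5.6]
finger_gap: 0.174
gripper_force: 60.6
```

```bash
python3 s.py
```

```text
t 32.67 tcp [0.5651 0.0806 0.0814] hy -114.88 z [ 0.002 -0.001 -1.   ] q [-0.05  0.67  1.69 -0.    0.78  1.95] F [-0.9 -0.8  5.6] T [-0.16  0.02  0.02] gap 0.174 gf 60.6
[-0.159  0.1    0.022  0.006] [0.024 0.022 0.01  0.004]
```

>>> apply_moves:
  plan:
    - [0, 0, 0, 0, 0, 0.04, 1]
    - [0, 0, 0, 0, 0, 0.04, 1]
    - [0, 0, 0, 0, 0, 0, 1]

```text
t: 33.25
tcp_pos: [0.565, 0.0805, 0.0814]
tool_rot: [0.967, -0.254, 0.001, 0.0]
force: [-0.3, -0.8, 6.0]
finger_gap: 0.173
gripper_force: 60.6
```

```bash
python3 s.py
```

```text
t 33.25 tcp [0.565  0.0805 0.0814] hy -119.46 z [ 0.001 -0.001 -1.   ] q [-0.05  0.67  1.69 -0.    0.78  2.03] F [-0.3 -0.8  6. ] T [-0.21  0.16  0.04] gap 0.173 gf 60.6
[-0.215  0.13   0.021  0.015] [0.017 0.023 0.017 0.004]
```

>>> apply_moves:
  plan:
    - [0, 0, 0, 0, 0, 0.03, 1]
    - [0, 0, 0, 0, 0, 0.03, 1]
    - [0, 0, 0, 0, 0, 0, 1]

```text
t: 33.83
tcp_pos: [0.5649, 0.0803, 0.0814]
tool_rot: [0.959, -0.283, 0.001, 0.0]
force: [-2.2, -1.9, 5.8]
finger_gap: 0.178
gripper_force: 60.6
```

```bash
python3 s.py
```

```text
t 33.83 tcp [0.5649 0.0803 0.0814] hy -122.88 z [ 0.001 -0.001 -1.   ] q [-0.05  0.67  1.69 -0.    0.78  2.09] F [-2.2 -1.9  5.8] T [-0.39  0.13  0.02] gap 0.178 gf 60.6
[-0.343  0.163  0.009  0.021] [0.004 0.027 0.027 0.003]
```

>>> apply_moves:
  plan:
    - [0, 0, 0, 0, 0, 0.03, 1]
    - [0, 0, 0, 0, 0, 0.03, 1]
    - [0, 0, 0, 0, 0, 0, 1]

```text
t: 34.4
tcp_pos: [0.5648, 0.0801, 0.0814]
tool_rot: [0.95, -0.312, 0.001, 0.001]
force: [-1.8, -1.8, 6.2]
finger_gap: 0.177
gripper_force: 60.6
```

```bash
python3 s.py
```

```text
t 34.4 tcp [0.5648 0.0801 0.0814] hy -126.31 z [ 0.001 -0.001 -1.   ] q [-0.05  0.67  1.69 -0.    0.78  2.15] F [-1.8 -1.8  6.2] T [-0.5   0.19  0.06] gap 0.177 gf 60.6
[-0.465  0.21   0.019  0.025] [0.028 0.024 0.025 0.003]
```

>>> apply_moves:
  plan:
    - [0, 0, 0, 0, 0, 0.02, 1]
    - [0, 0, 0, 0, 0, 0.02, 1]
    - [0, 0, 0, 0, 0, 0, 1]

```text
t: 34.98
tcp_pos: [0.5648, 0.08, 0.0814]
tool_rot: [0.944, -0.33, 0.001, 0.001]
force: [-1.3, -2.1, 6.1]
finger_gap: 0.176
gripper_force: 60.6
```

```bash
python3 s.py
```

```text
t 34.98 tcp [0.5648 0.08   0.0814] hy -128.59 z [ 0.001 -0.002 -1.   ] q [-0.05  0.67  1.69 -0.    0.78  2.19] F [-1.3 -2.1  6.1] T [-0.51  0.26  0.01] gap 0.176 gf 60.6
[-0.547  0.236  0.044  0.039] [0.017 0.014 0.023 0.002]
```

>>> apply_moves:
  plan:
    - [0, 0, 0, 0, 0, 0.02, 1]
    - [0, 0, 0, 0, 0, 0.02, 1]
    - [0, 0, 0, 0, 0, 0, 1]

```text
t: 35.55
tcp_pos: [0.5648, 0.0799, 0.0814]
tool_rot: [0.937, -0.349, 0.001, 0.001]
force: [-0.3, -1.7, 6.6]
finger_gap: 0.176
gripper_force: 60.6
```

```bash
python3 s.py
```

```text
t 35.55 tcp [0.5648 0.0799 0.0814] hy -130.86 z [ 0.001 -0.002 -1.   ] q [-0.05  0.67  1.69 -0.    0.78  2.23] F [-0.3 -1.7  6.6] T [-0.52  0.19  0.13] gap 0.176 gf 60.6
[-0.54   0.221  0.086  0.093] [0.046 0.017 0.024 0.002]
```

Torque starts rising again at hy ≈ -129°, exactly 60° past where it rose before. So the socket has stood still since then, at an angle matching 2.9 rad: the cam is on its stop, and the key had ridden over one hex corner. I'll snug it, ease off within the play, release and lift.

>>> apply_moves:
  plan:
    - [0, 0, 0, 0, 0, 0.02, 1]
    - [0, 0, 0, 0, 0, 0.02, 1]
    - [0, 0, 0, 0, 0, 0, 1]

```text
t: 36.12
tcp_pos: [0.5647, 0.0799, 0.0814]
tool_rot: [0.93, -0.368, 0.001, 0.001]
force: [-0.1, -2.7, 6.6]
finger_gap: 0.177
gripper_force: 60.7
```

```bash
python3 s.py
```

```text
t 36.12 tcp [0.5647 0.0799 0.0814] hy -133.13 z [ 0.001 -0.002 -1.   ] q [-0.05  0.67  1.69 -0.    0.78  2.27] F [-0.1 -2.7  6.6] T [-0.63  0.22  0.12] gap 0.177 gf 60.7
[-0.579  0.239  0.114  0.138] [0.028 0.021 0.027 0.002]
```

>>> apply_moves:
  plan:
    - [0, 0, 0, 0, 0, 0.02, 1]
    - [0, 0, 0, 0, 0, 0.02, 1]
    - [0, 0, 0, 0, 0, 0, 1]

```text
t: 36.7
tcp_pos: [0.5647, 0.0799, 0.0814]
tool_rot: [0.922, -0.386, 0.001, 0.001]
force: [-1.3, -2.6, 6.0]
finger_gap: 0.173
gripper_force: 60.7
```

```bash
python3 s.py
```

```text
t 36.7 tcp [0.5647 0.0799 0.0814] hy -135.42 z [ 0.    -0.002 -1.   ] q [-0.05  0.67  1.69 -0.    0.78  2.31] F [-1.3 -2.6  6. ] T [-0.6   0.25  0.15] gap 0.173 gf 60.7
[-0.625  0.217  0.183  0.174] [0.014 0.026 0.036 0.002]
```

Torque climbs linearly (0.04→0.17) instead of staying at 0.1, so this is the stop. Easing off and releasing.

>>> apply_moves:
  plan:
    - [0, 0, 0, 0, 0, -0.06, 1]
    - [0, 0, 0, 0, 0, -0.06, 1]
    - [0, 0, 0, 0, 0, -0.06, 1]
    - [0, 0, 0, 0, 0, 0, 1]

```text
t: 37.4
tcp_pos: [0.5649, 0.0801, 0.0814]
tool_rot: [0.953, -0.302, 0.001, 0.0]
force: [-1.0, -2.4, 5.8]
finger_gap: 0.17
gripper_force: 60.6
```

>>> apply_moves:
  plan:
    - [0, 0, 0, 0, 0, 0, -0.3]
    - [0, 0, 0, 0, 0, 0, -0.3]
    - [0, 0, 0, 0, 0, 0, -0.3]
    - [0, 0, 0, 0, 0, 0, -0.3]
    - [0, 0, -0.02, 0, 0, 0, -0.3]
    - [0, 0, -0.03, 0, 0, 0, -0.3]
    - [0, 0, -0.03, 0, 0, 0, -0.3]
    - [0, 0, 0, 0, 0, 0, -0.3]

```text
t: 38.4
tcp_pos: [0.5662, 0.0809, 0.1629]
tool_rot: [0.953, -0.302, 0.003, -0.001]
force: [0.6, 0.5, -0.8]
finger_gap: 0.648
gripper_force: 0.0
```

```bash
python3 look.py pics/end.png -35.1
```

```text
t 38.4 tcp [0.5662 0.0809 0.1629] hy -125.18 z [ 0.006 -0.    -1.   ] q [-0.05  0.54  1.64  0.    0.95  2.13] F [ 0.6  0.5 -0.8] T [ 0.04 -0.04  0.01] gap 0.648 gf 0.0
```

View pics/end.png

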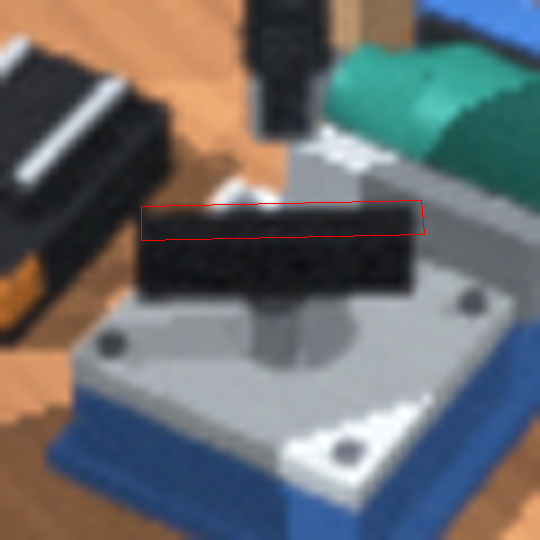

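The final picture shows the key upright and seated, its bar top on the predicted outline at pane (140–424, 200–240), with the gripper clear above. Handing in.

```bash
python3 -c "
from station import *
print(sign_off())"
```

```text
the job is handed in; nothing more can be done
None
```

The job is handed in: the key is seated in the socket, released and standing upright. I judge the cam to be on its stop from the torque build-up, since the cam angle can't be read directly. While I was finding the stop, the key rode over one hex corner in the socket. I couldn't measure the key-to-cradle contact force during that slip, and sign-off returned no verdict.

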